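# Clamp a rusty tube in the screw press for laser cleaning

### The job

Clamp the rusty square tube ready for laser cleaning: lift it out of its cradle, lay it in the front of the screw press's channel, take it again near its tail and slide it fully home against the end stop. Then wind the crank clockwise until the foot just meets the tube, add one quarter turn and no more (do not overtighten and back off), and let go. Leave the other things where they are.

Things in the scene. Friction and masses are not known exactly. Their poses are not given: they have to be found in the camera images.
- tube: rusty dark steel square tube, 180 mm long, 40 x 40 mm section, 3 mm wall, about 0.4 to 0.75 kg, lying level in the cradle. Origin: centre of its underside; x along its length, z up. Its two ends are alike.
- cradle: fixed grey stock cradle: a U-shaped saddle holds the tube at each end (37 to 83 mm either side of the middle, 64 mm wide, cheeks up to 2 mm below the tube's top), so only the free 74 mm in its middle can be gripped. The tube's underside is 20 mm above the table; the base plate between the saddles is 8 mm thick. Lift straight up. Origin under its centre, x along the tube.
- bridge_mid (a point): centre of the underside of the press's bridge, 115 mm above the table. The bridge is 36 mm deep along the press's x, 132 mm wide, 35 mm high, on two 20 mm posts at y = +53 and -53 mm. The tube passes under it, a gripper does not: so lay the tube in the front of the channel, let go, take it again near its tail and slide it home.
- press: fixed two-post screw press. Origin on the table under the screw; x points along the channel from its open mouth to the end stop, z up. Grey bed 20 mm thick, 130 mm wide, from x = -160 to +75 mm. Channel: between two rails on the bed, 46 mm apart, 8 mm thick, 6 mm high, from x = -155 mm to the steel end stop, whose face is at x = +60 mm (stop 30 mm high).
- channel_home (a point): point on the bed, 20 mm above the table, in the middle of the channel, 90 mm before the stop face: the tube's origin comes here when it is fully home. Axes as the press.
- screw_axis (a point): point on the bed, 20 mm above the table, straight below the screw; the vertical axis of crank, screw and foot passes through it. Axes as the press.
- pad_face (a point): centre of the underside of the round steel foot (34 mm diameter) on the end of the screw. At joint crank = 0 it is 22 mm above the top of a tube lying in the channel (82 mm above the table).
- handle_grip (a point): on the axis of the crank's upright black handle, a freely revolving grip of 22 mm diameter, 46 mm tall (26 mm below to 20 mm above this point), on top of the crank arm, 55 mm from the screw axis. About 225 mm above the table at crank = 0; goes down with the screw. At crank = 0.9 it points along the press's +x from the axis.
- crank (a joint): angle of the crank, rad; grows clockwise seen from above, which lowers the screw 16 mm per full turn (2.55 mm per rad). Starts between 0 and 1.8. The foot meets a tube lying in the channel at about 8.64. The screw stays where it is left; turning takes about 3 N at the handle, up to 5 N with the spring compressed.
- pad (a joint): compression of the spring washers between screw and foot, m: 0 while the foot hangs free, grows as the screw is wound on after contact (8 N per mm), 4 mm for a quarter turn; it stops at 10 mm.
- angle_iron: short rusty angle-iron offcut, 90 x 30 x 30 mm, lying with one flange flat; origin under its centre. Bystander.
- pipe_offcut: round pipe offcut, 48 mm diameter, 60 mm tall, standing on end; origin at the centre of its foot. Bystander.
- spray_can: plain grey can, 60 mm diameter, 130 mm tall, standing; origin at the centre of its foot. Bystander.
- wire_brush: hand brush lying flat; origin under its middle. Bystander.
- wrench: steel wrench lying flat; origin under its middle. Bystander.
- mug: white mug, 80 mm diameter, 90 mm tall, standing; origin at the centre of its foot. Bystander.
- v_block: small steel block with a slot along its top, 50 x 40 x 35 mm; origin under its centre. Bystander.
Things that resemble listed ones, but are neither listed nor needed, are in the scene too. What is shaped like the tube but red is not meant.

How it is judged (in metres and radians):
On the way, in this order (a step that is already met when the one before it is completed fails the run):
1. the tube lies in the channel fully home against the end stop, the foot not yet on it (x of tube in the frame of channel_home between -0.005 and 0.004 m and y of tube in the frame of channel_home between -0.006 and 0.006 m and z of tube in the frame of channel_home between -0.004 and 0.004 m and angle between tube's own z axis and vertical below 0.06 rad and value of joint pad below 0.0005 m), for 0.1 s.
2. the foot meets the tube, which is still home (x of tube in the frame of channel_home between -0.005 and 0.004 m and y of tube in the frame of channel_home between -0.006 and 0.006 m and z of tube in the frame of channel_home between -0.004 and 0.004 m and angle between tube's own z axis and vertical below 0.06 rad and value of joint pad above 0.0008 m).
At the end, for the whole second after the job is handed in: The tube lies flat on the bed of the channel within 5 mm of fully home against the end stop, at rest; the foot is down on it and the screw has been wound about a quarter turn past contact (between a sixth and a third of a turn: the spring is compressed 2.6 to 5.4 mm); the crank is let go and stays (x of tube in the frame of channel_home between -0.005 and 0.004 m and y of tube in the frame of channel_home between -0.006 and 0.006 m and z of tube in the frame of channel_home between -0.004 and 0.004 m and angle between tube's own z axis and vertical below 0.06 rad and value of joint pad between 0.0026 and 0.0054 m and value of joint crank above 9.2 rad and linear speed of tube below 0.01 m/s and velocity of joint crank between -0.05 and 0.05 rad/s); the robot touches nothing.
It fails at once if the screw is overtightened (more than 0.4 turn past contact, spring compressed over 6.4 mm) (value of joint pad above 0.0064 m).
It fails at once if one of the bystanders is pushed away (over 40 mm) (distance of any of angle_iron, pipe_offcut, spray_can, wire_brush, wrench, mug, v_block from where it was at the start of the episode above 0.04 m).
It also fails if it takes over 67 s, if anything falls off the work surface, if the arm or the gripper's body presses on something with over 40 N, if the wrist force passes 120 N, or if a joint passes its speed limit or range.

### The arm

A 6-joint arm with a two-finger parallel gripper is mounted at the origin on the work surface. World frame = base frame: x ahead of the robot, y to its left, z up, the work surface at z = 0. Lengths are in m, angles in degrees, forces in N, time in s.
With the tool pointing down it reaches from about 0.375 to 0.925 m from the base axis. Payload 5.7 kg.
Tool frame: the origin (TCP) lies at the very end of the fingers, on their centre line; the grasp point (between the pads) lies 19 mm behind it; y points along the fingers, z is the direction in which the jaws open and shut, and the axes are right-handed (so a half turn about y gives the same grasp; the last joint's range is limited). The gripper opens to 88 mm and grips with 3 to 60 N. Pads are 20 mm wide; open, the fingers measure 115 mm over their backs; the gripper's body (75 mm by 178 mm) begins 61 mm behind the grasp point.
Start: joints at [-73.917, 20.558, 86.54, -0, 72.909, -6.595], TCP at [0.231, -0.554, 0.199] pointing down, gripper open.
Joint ranges: [-170.27, 170.27], [-57.76, 135], [12.27, 136.19], [-55.21, 235.2], [11.17, 155.16], [-170.74, 170.74]. Speed limits (degrees/s): [136.94, 136.94, 180, 180, 180, 180].

### API

Orientations are given as a 3x3 rotation matrix whose columns are the frame's x, y, z axes.
In Python, from workcell import observe, read_camera, get_calibration, job_done gives the robot as it stands.
- The arm moves only by the tool move_arm, never from a script. Its argument "commands" is a list of rows, each a list of 4 numbers: the shift along the tool's x, y, z scaled (see below), then the turn about the tool's y scaled (see below). In form: [[x, y, z, yaw], ...]. A call has 1 to 10 rows; each row is the pose to reach, as a shift and turn from the pose commanded when the call began, along the tool's axes at that moment, turning the shorter way round; what a row does not reach only later rows make up. The controller multiplies each number of a shift by 500 mm and each number of a turn by pi rad. A row lasts 1/12 s, in which the tool goes at most 41.7 mm and 7.16 degrees, less where a joint would pass 70% of its speed; a pose out of reach is approached as far as the arm can. A call with a number of a shift or a turn outside -1 to 1 is refused whole. A call with a gripper value outside its range is refused whole. "hand" is the closure, from 0 (fully open) to 1 (shut), set as the call begins (left out, the last holds). The fingers move at their own pace and stop on an object; "squeeze" is the grip in N (left out, the last holds). Time passes only in rows, so rows that repeat a pose let the fingers close. It gives the time, the measured TCP pose, the force and the opening at its end, in the units of the state.
- observe(): the state, without advancing time (a new reading comes with each control period).
- read_camera(name): name is "scene" or "top" or "wrist"; returns (picture, depth): 420x560x3 uint8, red, green, blue; 420x560 float32, m along the optical axis (not along the pixel's ray), 0 where there is no reading.
- get_calibration(name): a dict with "fx", "fy", "cx", "cy" (pixels), "dist" ([k1, k2, p1, p2, k3] as OpenCV has them; the pictures are not rectified), "world_to_cam" (4x4, takes a point from world to camera coordinates); the wrist camera has in their place "mount" (4x4, takes a point from camera to tool coordinates, whose origin is the TCP and whose axes are the tool frame's). Camera axes: x right, y down, z forward; pixel columns grow to the right and rows downward; lengths in m; the calibration is good to about 2 mm. A picture is of the moment at which its call begins: read the wrist's pose just before it. get_calibration takes no time and is no camera call.
- job_done(): hands the job in, once; it reports no verdict.
The state is a dict: "time": time; "joint_positions": joint angles; "joint_vel": joint speeds; "tau": joint torques, N m; "ee_pos": TCP position; "ee_rot": TCP orientation; "ft_force": force on the tool from outside, world axes, zero at the start; "moment": the same for the moment, N m; "width": finger opening in m.
Only numpy, scipy, OpenCV 4.12 (cv2) and the standard library are available. Lean on these libraries where they do the work, as an engineer would, in place of code of your own. Each camera call takes 0.05 s, during which the arm holds its last target. There are 200 camera calls.

## Working session

There is one attempt and no reset: what is moved stays moved. The work goes in short steps, Python scripts to look and compute and a tool call to move; the robot and the scene stay as the last step left them, time stands still between calls to the robot, and variables do not carry over. Pictures are saved under pics/ and viewed, about 8 in all and at most 12, crops included, and the job is handed in when it is done.

Besides the shell and the picture viewer there is one more tool, called after ">>>" as name([rows], argument=value, ...), one row to a line, values as JSON. move_arm: Moves the arm, as the interface text tells. Its arguments: {"type":"object","properties":{"commands":{"type":"array"},"hand":{"type":"number"},"squeeze":{"type":"number"}},"required":["commands"]}

```bash
mkdir -p pics; ls; cat > h.py <<'E'
import numpy as np, cv2
from workcell import observe, read_camera, get_calibration, job_done
def save(n,f,crop=None,s=1):
    im,d=read_camera(n); np.savez('pics/'+f+'.npz',im=im,d=d)
    return im,d
def png(im,f,crop=None,s=1):
    if crop: im=im[crop[1]:crop[3],crop[0]:crop[2]]
    cv2.imwrite('pics/'+f+'.png',cv2.resize(im[:,:,::-1],None,fx=s,fy=s,interpolation=cv2.INTER_CUBIC))
def w2c(n,st=None):
    c=get_calibration(n)
    if n!='wrist': return c,np.array(c['world_to_cam'])
    T=np.eye(4);T[:3,:3]=st['ee_rot'];T[:3,3]=st['ee_pos']
    return c,np.linalg.inv(T@np.array(c['mount']))
def K(c): return np.array([[c['fx'],0,c['cx']],[0,c['fy'],c['cy']],[0,0,1.]]),np.array(c['dist'],float)
def ray(n,uv,st=None):
    c,M=w2c(n,st);k,d=K(c)
    p=cv2.undistortPoints(np.array(uv,float).reshape(-1,1,2),k,d).reshape(-1,2)
    r=np.c_[p,np.ones(len(p))]; R=M[:3,:3];return -R.T@M[:3,3], r@R
def atz(n,uv,z,st=None):
    o,r=ray(n,uv,st); return o+r*((z-o[2])/r[:,2])[:,None]
def atd(n,uv,D,st=None):
    o,r=ray(n,uv,st); return o+r*np.array([D[int(round(v)),int(round(u))] for u,v in uv])[:,None]
def proj(n,P,st=None):
    c,M=w2c(n,st);k,d=K(c)
    return cv2.projectPoints(np.array(P,float).reshape(-1,3),cv2.Rodrigues(M[:3,:3])[0],M[:3,3],k,d)[0].reshape(-1,2)
E
python3 - <<'E'
from h import *
a,_=save('top','t0');b,_=save('scene','s0')
png(a,'t0',s=1.42);png(b,'s0',s=1.42)
s=observe();print(s)
for n in('top','scene'):
    c=get_calibration(n);print(n,np.round(c['world_to_cam'],3).tolist(),c['fx'])
print(get_calibration('wrist'))
E
```

```text
pics
{'time': 0.1, 'joint_positions': array([-7.39138775e+01,  2.05943235e+01,  8.65888270e+01, -4.79438282e-04,
        7.29084231e+01, -6.59647299e+00]), 'joint_vel': array([-0.04093594, -0.1443283 , -0.06462686,  0.06929194,  0.0525801 ,
        0.0250524 ]), 'tau': array([-1.32027984e-03, -5.16360748e+01, -2.71405274e+01,  6.75908918e-02,
        2.77207210e-02, -2.38269888e-05]), 'ee_pos': array([ 0.23117527, -0.553003  ,  0.19791462]), 'ee_rot': array([[-9.22654361e-01, -4.50534211e-04,  3.85627706e-01],
       [-3.85627929e-01,  1.53346663e-03, -9.22653103e-01],
       [-1.75660429e-04, -9.99998723e-01, -1.58859824e-03]]), 'ft_force': array([-0.1677562 , -0.54645113, -0.13077959]), 'moment': array([-0.01558314, -0.00709015,  0.01534586]), 'width': 0.08767382433327964}
top [[-0.012, -1.0, -0.008, -0.056], [-0.997, 0.013, -0.073, 0.548], [0.073, 0.007, -0.997, 1.194], [0.0, 0.0, 0.0, 1.0]] 469.05191608543157
scene [[0.765, 0.644, -0.02, -0.347], [0.38, -0.476, -0.793, -0.13], [-0.52, 0.599, -0.609, 1.856], [0.0, 0.0, 0.0, 1.0]] 493.973070012386
{'fx': 290.9774726943174, 'fy': 290.9774726943174, 'cx': 280.8721637154338, 'cy': 207.0624477421121, 'dist': array([0.01022465, 0.        , 0.        , 0.        , 0.        ]), 'mount': array([[ 5.89571544e-04,  9.56370409e-01,  2.92156284e-01,
        -8.07100749e-02],
       [-1.10874979e-04, -2.92156270e-01,  9.56370588e-01,
        -1.85286828e-01],
       [ 9.99999820e-01, -5.96241706e-04, -6.62094740e-05,
         6.19554816e-04],
       [ 0.00000000e+00,  0.00000000e+00,  0.00000000e+00,
         1.00000000e+00]])}
```

View pics/t0.png

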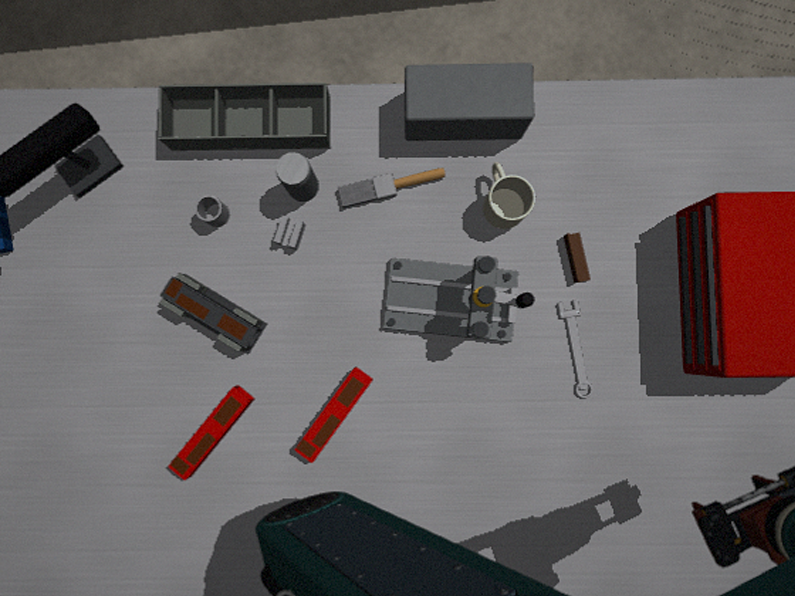

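View pics/s0.png

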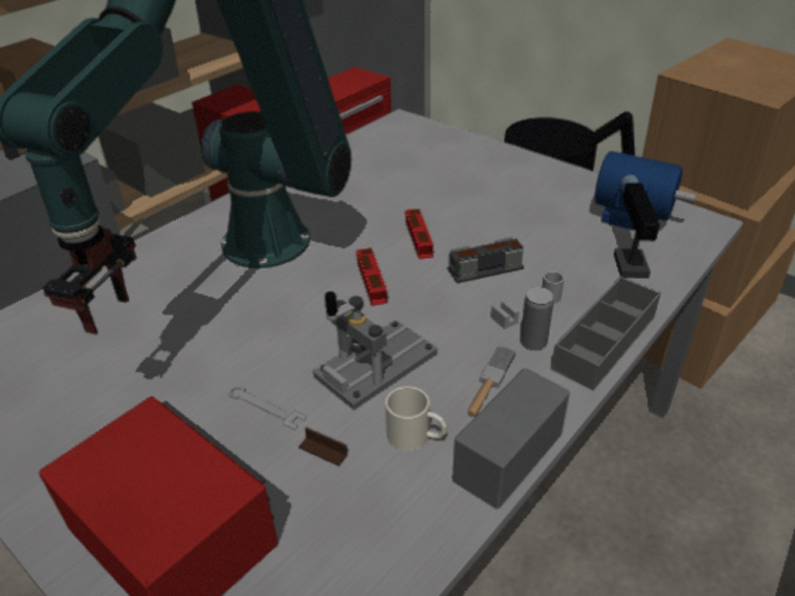

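The top view shows the dark rusty tube in the grey cradle at about (212,313). The two red tubes at (210,432) and (331,415) are decoys. The press is at (450,300) with its mouth to the left and the crank handle at (524,300). I'll enlarge the cradle and press in one crop to confirm.

```bash
python3 - <<'E'
from h import *
z=np.load('pics/t0.npz');im,D=z['im'],z['d']
a=cv2.resize(im[185:255,105:195],None,fx=6,fy=6,interpolation=2);b=cv2.resize(im[172:247,262:382],None,fx=6,fy=6,interpolation=2)
a2=np.zeros((420,720,3),np.uint8);a2[:,:540]=a
o=np.vstack([a2,b]);print(o.shape)
png(cv2.resize(o,None,fx=.69,fy=.69),'c1')
# point cloud
vv,uu=np.mgrid[0:420,0:560];uv=np.c_[uu.ravel(),vv.ravel()]
P=atd('top',uv,D).reshape(420,560,3);np.save('pics/P0.npy',P)
def mr(sel,box):
    u0,v0,u1,v1=box;Q=P[v0:v1,u0:u1].reshape(-1,3);m=sel(Q);pts=Q[m,:2]
    r=cv2.minAreaRect((pts*1000).astype(np.float32));print(len(pts),r,Q[m,2].mean());return Q[m]
mr(lambda Q:(Q[:,2]>.05)&(Q[:,2]<.075),(105,185,195,255))
mr(lambda Q:(Q[:,2]>.014)&(Q[:,2]<.04),(262,172,375,247))
mr(lambda Q:(Q[:,2]>.012)&(Q[:,2]<.2),(262,172,340,247))
Q=mr(lambda Q:(Q[:,2]>.20)&(Q[:,2]<.3),(320,172,390,247))
print(np.median(P[170:250,262:330,2]),np.median(P[250:300,270:330,2]))
E
```

```text
(870, 720, 3)
1491 ((519.0707397460938, 260.84442138671875), (180.7202911376953, 64.40573120117188), 58.144554138183594) 0.05981042391258948
3492 ((538.61474609375, -168.675048828125), (235.00721740722656, 130.22772216796875), 83.138671875) 0.021373699824939543
3423 ((541.3389892578125, -140.56329345703125), (179.04449462890625, 132.03945922851562), 83.70814514160156) 0.03961805995252372
165 ((529.6242065429688, -236.23989868164062), (79.29781341552734, 26.922456741333008), 81.7013931274414) 0.22439104140040755
0.016994793138620845 0.0005971072010138023
```

View pics/c1.png

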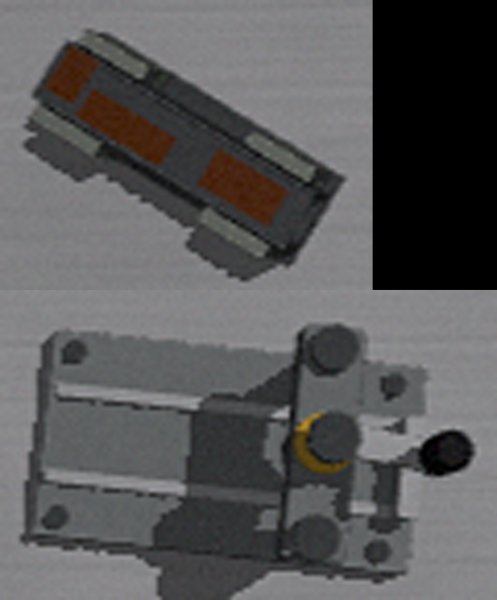

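The crop confirms it: a dark steel, rust-patched tube lies in the grey saddles, and the press mouth is on the left. The depth is clean: the bed fits 235 x 130 mm, and cradle plus tube fits 181 x 64 mm. Next come the frames and the crank angle.

```bash
cat >> h.py <<'E'
import sys,json
def Rh(h): # tool down, x heading h deg
    c,s=np.cos(np.radians(h)),np.sin(np.radians(h)); x=np.array([c,s,0]);y=np.array([0,0,-1.]);return np.c_[x,y,np.cross(x,y)]
def rows(cur,h0,targets):
    """targets: list of (x,y,z,heading) world -> rows in tool axes of pose (cur,h0)"""
    R=Rh(h0);o=[]
    for t in targets:
        d=R.T@(np.array(t[:3])-cur)/.5; o.append([round(float(v),4) for v in d]+[round(-((t[3]-h0+180)%360-180)/180,4)])
    return o
E
python3 - <<'E'
from h import *
P=np.load('pics/P0.npy');Q=P.reshape(-1,3)
box=(Q[:,0]>.4)&(Q[:,0]<.65)&(Q[:,1]<-.1)&(Q[:,1]>-.33)
import collections
print(np.histogram(Q[box&(Q[:,2]>.13),2],bins=np.arange(.13,.26,.01)))
hh=Q[box&(Q[:,2]>.232)];print('handle top',len(hh),np.array(cv2.minEnclosingCircle((hh[:,:2]*1000).astype(np.float32))[0]),hh[:,2].mean())
for lo,hi in((.14,.16),(.165,.2),(.205,.232)):
    q=Q[box&(Q[:,2]>lo)&(Q[:,2]<hi)];
    if len(q)>5: print(lo,len(q),cv2.minAreaRect((q[:,:2]*1000).astype(np.float32)),q[:,2].mean())
# bed top only (z .018-.022): line fits of the two long sides, and rails
q=Q[box&(Q[:,2]>.0235)&(Q[:,2]<.028)];print('rails',len(q),cv2.minAreaRect((q[:,:2]*1000).astype(np.float32)))
t=np.radians(58.14);e=np.array([np.cos(t),np.sin(t)])
# tube position along length via middle rust section: tube alone z>.0588
b2=(abs(Q[:,0]-.519)<.12)&(abs(Q[:,1]-.261)<.12)
q=Q[b2&(Q[:,2]>.055)];d=(q[:,:2]-[.5191,.2608]);a=d@e;w=d@np.array([-e[1],e[0]])
m=abs(a)<.03;print('mid width',w[m].min(),w[m].max(),a.min(),a.max(),q[m,2].mean())
# obstacles tall
print('max z per region along path',Q[(Q[:,0]<.65)&(Q[:,0]>.3)&(Q[:,1]>-.1)&(Q[:,1]<.4),2].max())
E
```

```text
(array([ 26, 214, 444, 119,   0,   7, 203,  61,   8,   9,  29,  58]), array([0.13, 0.14, 0.15, 0.16, 0.17, 0.18, 0.19, 0.2 , 0.21, 0.22, 0.23,
       0.24, 0.25]))
handle top 87 [ 522.98406982 -264.35012817] 0.2410528648393603
0.14 658 ((533.5111694335938, -210.58697509765625), (36.46577835083008, 131.95018005371094), 83.03247833251953) 0.15172583310194018
0.165 210 ((531.2460327148438, -229.7918701171875), (66.56874084472656, 27.02420997619629), 81.9657211303711) 0.19631145454469648
0.205 22 ((521.3350830078125, -257.6201477050781), (20.537879943847656, 7.168751239776611), 12.865362167358398) 0.2162871308156354
rails 446 ((535.6176147460938, -189.92864990234375), (188.5146942138672, 128.1431427001953), 82.95161437988281)
mid width -0.020033964419466102 0.019860573623463787 -0.09033894044665158 0.09038150857594425 0.060567157918538436
max z per region along path 1.2299334847998213
```

```bash
python3 - <<'E'
from h import *
c=[.231,-.554,.199]
print(rows(c,-157.3,[(.385,-.18,.22,-121.86)]))
print(rows([.385,-.18,.22],-121.86,[(.5,.2,.15,-121.86)]))
print(rows([.5,.2,.15],-121.86,[(.519,.261,.13,-121.86)]))
E
```

```text
[[-0.5728, -0.042, -0.5712, -0.1969]]
[[-0.7669, 0.14, -0.2058, -0.0]]
[[-0.1237, 0.04, -0.0321, -0.0]]
```

>>> move_arm([
  [-0.5728,-0.042,-0.5712,-0.1969],
  [-0.5728,-0.042,-0.5712,-0.1969],
  [-0.5728,-0.042,-0.5712,-0.1969],
  [-0.5728,-0.042,-0.5712,-0.1969],
  [-0.5728,-0.042,-0.5712,-0.1969],
  [-0.5728,-0.042,-0.5712,-0.1969],
  [-0.5728,-0.042,-0.5712,-0.1969],
  [-0.5728,-0.042,-0.5712,-0.1969],
  [-0.5728,-0.042,-0.5712,-0.1969],
  [-0.5728,-0.042,-0.5712,-0.1969],
], hand=0)

```text
time: 0.93
ee_pos: [0.3855, -0.1764, 0.2197]
ee_rot: [[-0.528, -0.0, 0.849], [-0.849, 0.001, -0.528], [-0.001, -1.0, -0.001]]
ft_force: [0.2, -0.3, -0.5]
width: 0.0876
```

>>> move_arm([
  [-0.7669,0.14,-0.2058,0],
  [-0.7669,0.14,-0.2058,0],
  [-0.7669,0.14,-0.2058,0],
  [-0.7669,0.14,-0.2058,0],
  [-0.7669,0.14,-0.2058,0],
  [-0.7669,0.14,-0.2058,0],
  [-0.7669,0.14,-0.2058,0],
  [-0.7669,0.14,-0.2058,0],
  [-0.7669,0.14,-0.2058,0],
  [-0.7669,0.14,-0.2058,0],
])

```text
time: 1.77
ee_pos: [0.5008, 0.2038, 0.1488]
ee_rot: [[-0.527, -0.0, 0.85], [-0.85, 0.001, -0.527], [-0.001, -1.0, -0.001]]
ft_force: [-0.4, 1.1, 0.7]
width: 0.0876
```

>>> move_arm([
  [-0.1237,0.04,-0.0321,0],
  [-0.1237,0.04,-0.0321,0],
  [-0.1237,0.04,-0.0321,0],
  [-0.1237,0.04,-0.0321,0],
  [-0.1237,0.04,-0.0321,0],
])

```text
time: 2.18
ee_pos: [0.5189, 0.2607, 0.1293]
ee_rot: [[-0.528, -0.001, 0.849], [-0.849, -0.001, -0.528], [0.001, -1.0, -0.001]]
ft_force: [-0.4, -0.3, -0.3]
width: 0.0879
```

```bash
python3 - <<'E'
from h import *
s=observe();print(s['ee_pos'],s['time'],s['joint_positions'])
im,D=save('wrist','w1')
vv,uu=np.mgrid[0:420,0:560];P=atd('wrist',np.c_[uu.ravel(),vv.ravel()],D,s)
t=np.radians(58.14);e=np.array([np.cos(t),np.sin(t)]);n=np.array([-e[1],e[0]])
d=P[:,:2]-[.519,.261];a=d@e;w=d@n
m=(abs(w)<.04)&(abs(a)<.11)&(P[:,2]>.05)&(P[:,2]<.07)
print(cv2.minAreaRect((P[m,:2]*1000).astype(np.float32)),P[m,2].mean())
m2=m&(abs(a)<.03);print(w[m2].min(),w[m2].max(),np.percentile(a[m],[0,1,99,100]))
png(im,'w1')
E
```

```text
[0.51889404 0.26067686 0.12934574] 2.1833 [ 1.98730094e+01  2.30638131e+01  9.34670435e+01 -2.17747667e-02
  6.35564041e+01  5.17313973e+01]
((521.1168212890625, 260.32501220703125), (181.00057983398438, 64.02568817138672), 58.07304000854492) 0.05884367870101191
-0.02214293260838219 0.017895347043151655 [-0.08995823 -0.08627023  0.08943319  0.09106058]
```

View pics/w1.png

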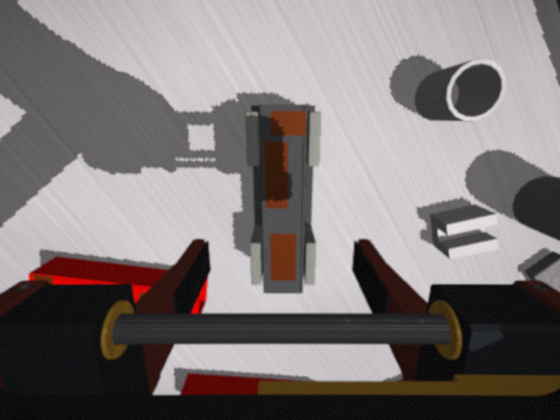

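The tube at (283,200) is centred between the open fingers, at (200,260) and (365,260), within about 2 mm. I'll descend, grip and lift.

>>> move_arm([
  [0,0.1,0.001,0],
  [0,0.16,0.001,0],
  [0,0.196,0.001,0],
  [0,0.196,0.001,0],
  [0,0.196,0.001,0],
])

```text
time: 2.65
ee_pos: [0.5194, 0.2597, 0.0316]
ee_rot: [[-0.529, -0.002, 0.848], [-0.848, -0.001, -0.529], [0.002, -1.0, -0.001]]
ft_force: [-0.1, 0.1, 0.2]
width: 0.0881
```

>>> move_arm([
  [0,0,0,0],
  [0,0,0,0],
  [0,0,0,0],
  [0,0,0,0],
  [0,0,0,0],
  [0,0,0,0],
  [0,0,0,0],
  [0,0,0,0],
], hand=1, squeeze=45)

```text
time: 3.32
ee_pos: [0.5206, 0.261, 0.0319]
ee_rot: [[-0.528, 0.001, 0.849], [-0.849, -0.0, -0.528], [-0.0, -1.0, 0.001]]
ft_force: [0.2, -0.3, 0.7]
width: 0.0393
```

>>> move_arm([
  [0,-0.03,0,0],
  [0,-0.1,0,0],
  [0,-0.18,0,0],
  [0,-0.25,0,0],
  [0,-0.28,0,0],
  [0,-0.28,0,0],
  [0,-0.28,0,0],
])

```text
time: 3.9
ee_pos: [0.5196, 0.2609, 0.1713]
ee_rot: [[-0.528, -0.0, 0.849], [-0.849, 0.0, -0.528], [0.0, -1.0, -0.0]]
ft_force: [-0.2, -0.2, -7.3]
width: 0.0391
```

```bash
python3 - <<'E'
from h import *
print(observe()['ee_pos'],observe()['ft_force'],observe()['width'])
px=np.array([np.cos(np.radians(-96.95)),np.sin(np.radians(-96.95))]);o=np.array([.5335,-.2107])
p=o-.120*px;print(p)
print(rows([.5194,.2607,.172],-121.86,[(*p,.12,-96.95),(*p,.17,-96.95)]))
E
```

```text
[0.51961589 0.26092483 0.17127315] [-0.20716978 -0.24048713 -7.34192297] 0.0391119205067388
[ 0.54802038 -0.09158175]
[[0.5682, 0.104, 0.4205, -0.1384], [0.5682, 0.004, 0.4205, -0.1384]]
```

>>> move_arm([
  [0.05,0.004,0.04,-0.014],
  [0.12,0.004,0.09,-0.03],
  [0.2,0.004,0.148,-0.05],
  [0.28,0.004,0.207,-0.07],
  [0.36,0.004,0.266,-0.09],
  [0.44,0.004,0.325,-0.11],
  [0.51,0.004,0.377,-0.13],
  [0.55,0.004,0.407,-0.1384],
  [0.5682,0.004,0.4205,-0.1384],
  [0.5682,0.004,0.4205,-0.1384],
])

```text
time: 4.73
ee_pos: [0.5475, -0.097, 0.1667]
ee_rot: [[-0.125, -0.004, 0.992], [-0.992, -0.002, -0.125], [0.003, -1.0, -0.003]]
ft_force: [0.9, 0.7, -6.0]
width: 0.0393
```

```bash
python3 - <<'E'
from h import *
s=observe();print(s['ee_pos'],s['time'],s['joint_positions'])
a,D=save('top','t1');png(a,'t1',(240,160,390,260),5)
vv,uu=np.mgrid[0:420,0:560];P=atd('top',np.c_[uu.ravel(),vv.ravel()],D)
s=observe();im,D=save('wrist','w2');png(im,'w2')
E
```

```text
[ 0.54748074 -0.09699632  0.16668762] 4.7333 [-17.02964437  18.88405334  94.11247283  -0.20007742  67.17462083
  -9.74539714]
```

View pics/w2.png

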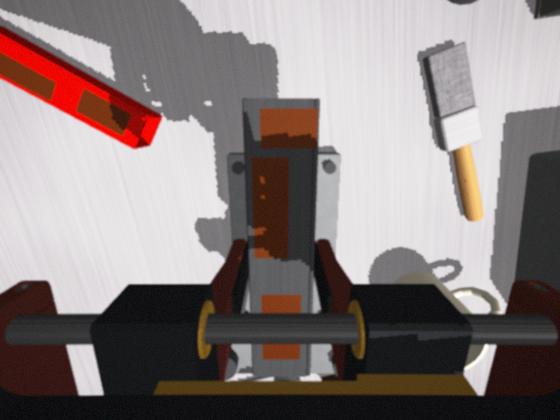

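```bash
python3 - <<'E'
from h import *
px=np.array([np.cos(np.radians(-96.95)),np.sin(np.radians(-96.95))]);py=np.array([-px[1],px[0]]);o=np.array([.5335,-.2107])
vv,uu=np.mgrid[0:420,0:560];uv=np.c_[uu.ravel(),vv.ravel()]
s=observe();print(s['ee_pos'],s['ee_rot'][:,0])
for n,f in(('wrist','w2'),):
    D=np.load(f'pics/{f}.npz')['d'];P=atd(n,uv,D,s)
    d=P[:,:2]-o;a=d@px;w=d@py;e=(s['ee_pos'][:2]-o)
    m=(a<-.145)&(a>-.25)&(abs(w)<.05)&(P[:,2]>.17)&(P[:,2]<.21)
    print(n,'tail',np.percentile(a[m],[0,1]),'w',np.percentile(w[m],[1,99]),P[m,2].mean(),'tcp',e@px,e@py)
    r=cv2.minAreaRect((P[m,:2]*1000).astype(np.float32));print(r)
    m=(a<-.1)&(a>-.17)&(abs(w)<.08)&(P[:,2]>.015)&(P[:,2]<.022);print('bed front',a[m].min(),'w',w[m].min(),w[m].max(),P[m,2].mean())
E
```

```text
[ 0.54636517 -0.09186751  0.16667399] [-0.12438973 -0.99223251 -0.00135718]
wrist tail [-0.20942522 -0.20887861] w [-0.02052181  0.0184351 ] 0.1942581050000964 tcp -0.11951605116168612 -0.0016084618468053813
((553.8883056640625, -34.70613098144531), (64.3995132446289, 40.057586669921875), 82.8612289428711)
bed front -0.16089821823356887 w -0.06424868676487329 0.0658465847278781 0.019396932229665903
```

>>> move_arm([
  [0,0.05,0.002,0],
  [0,0.11,0.002,0],
  [0,0.17,0.002,0],
  [0,0.21,0.002,0],
  [0,0.23,0.002,0],
  [0,0.245,0.002,0],
  [0,0.255,0.002,0],
  [0,0.255,0.002,0],
  [0,0.255,0.002,0],
  [0,0.255,0.002,0],
])

```text
time: 5.67
ee_pos: [0.5506, -0.0915, 0.0433]
ee_rot: [[-0.121, 0.002, 0.993], [-0.993, -0.0, -0.121], [0.0, -1.0, 0.002]]
ft_force: [0.5, 0.8, -5.2]
width: 0.0389
```

```bash
cat >> h.py <<'E'
px=np.array([np.cos(np.radians(-96.95)),np.sin(np.radians(-96.95))]);py=np.array([-px[1],px[0]]);o=np.array([.5335,-.2107])
uvall=np.stack(np.meshgrid(np.arange(560),np.arange(420)),-1).reshape(-1,2)
def press(P): d=P[...,:2]-o; return np.stack([d@px,d@py,P[...,2]],-1)
def where():
    s=observe();p=press(s['ee_pos'])*1000;h=np.degrees(np.arctan2(s['ee_rot'][1,0],s['ee_rot'][0,0]))
    print('t %.2f press-mm'%s['time'],np.round(p,1),'h %.2f'%h,'F',np.round(np.r_[s['ft_force'][:2]@px,s['ft_force'][:2]@py,s['ft_force'][2]],1),'w %.4f'%s['width']);return s
E
python3 - <<'E'
from h import *
s=where();D=save('wrist','w3')[1];Q=press(atd('wrist',uvall,D,s))
m=(Q[:,0]<-.145)&(Q[:,0]>-.25)&(abs(Q[:,1])<.035)&(Q[:,2]>.05)&(Q[:,2]<.1);print('tube tail',Q[m,0].min(),np.percentile(Q[m,1],[1,99]),Q[m,2].mean())
m=(Q[:,0]<-.1)&(Q[:,0]>-.17)&(abs(Q[:,1])<.08)&(Q[:,2]>.015)&(Q[:,2]<.022);print('bed',Q[m,1].min(),Q[m,1].max(),Q[m,2].mean())
for x0 in(-.2,-.18,-.16):
    mm=(abs(Q[:,0]-x0)<.006)&(abs(Q[:,1])<.035)&(Q[:,2]>.05)&(Q[:,2]<.1);print(x0,np.percentile(Q[mm,1],[1,99]))
E
```

```text
t 5.67 press-mm [-120.4    2.5   43.3] h -96.96 F [-0.9  0.4 -5.2] w 0.0389
tube tail -0.21034627039522785 [-0.0168213   0.02217089] 0.07066184354965868
bed -0.06322736614172707 0.06674428476639331 0.019233093175799264
-0.2 [-0.01678179  0.02213267]
-0.18 [-0.01683192  0.02221414]
-0.16 [-0.01677105  0.02209095]
```

>>> move_arm([
  [0,0.006,-0.001,0],
  [0,0.012,-0.001,0],
  [0,0.017,-0.001,0],
  [0,0.018,-0.001,0],
  [0,0.018,-0.001,0],
])

```text
time: 6.13
ee_pos: [0.5487, -0.0913, 0.0328]
ee_rot: [[-0.121, -0.001, 0.993], [-0.993, 0.0, -0.121], [-0.0, -1.0, -0.001]]
ft_force: [-0.0, 0.2, -5.8]
width: 0.0392
```

```bash
python3 - <<'E'
from h import *
s=where();D=save('wrist','w4')[1];Q=press(atd('wrist',uvall,D,s))
m=(Q[:,0]<-.145)&(Q[:,0]>-.25)&(abs(Q[:,1])<.035)&(Q[:,2]>.05)&(Q[:,2]<.1);print('tube tail',Q[m,0].min(),np.percentile(Q[m,1],[1,99]),Q[m,2].mean())
m=(Q[:,0]<-.1)&(Q[:,0]>-.17)&(abs(Q[:,1])<.08)&(Q[:,2]>.015)&(Q[:,2]<.022);print('bed',Q[m,1].min(),Q[m,1].max(),Q[m,2].mean())
E
```

```text
t 6.13 press-mm [-120.4    0.7   32.8] h -96.98 F [-0.2 -0.1 -5.8] w 0.0392
tube tail -0.21033159764007278 [-0.0186521   0.02035571] 0.060257994052479065
bed -0.06343141062287554 0.06662220616373438 0.01923273609094098
```

>>> move_arm([
  [0.01,0,0.001,0],
  [0.025,0,0.001,0],
  [0.04,0,0.001,0],
  [0.055,0,0.001,0],
  [0.07,0,0.001,0],
  [0.085,0,0.001,0],
  [0.096,0,0.001,0],
  [0.096,0,0.001,0],
  [0.096,0.004,0.001,0],
  [0.096,0.004,0.001,0],
])

```text
time: 7.02
ee_pos: [0.5441, -0.1397, 0.0319]
ee_rot: [[-0.121, 0.001, 0.993], [-0.993, -0.001, -0.121], [0.001, -1.0, 0.001]]
ft_force: [-0.9, -2.5, 1.5]
width: 0.039
```

```bash
python3 - <<'E'
from h import *
s=where();D=save('wrist','w5')[1];Q=press(atd('wrist',uvall,D,s))
m=(Q[:,0]<-.105)&(Q[:,0]>-.25)&(abs(Q[:,1])<.035)&(Q[:,2]>.05)&(Q[:,2]<.1);print('tube tail',Q[m,0].min(),np.percentile(Q[m,1],[1,99]),Q[m,2].mean())
E
```

```text
t 7.02 press-mm [-71.8   1.9  31.9] h -96.96 F [ 2.6 -0.6  1.5] w 0.0390
tube tail -0.161727758679111 [-0.01739236  0.02155832] 0.05933802389947286
```

>>> move_arm([
  [0,0,0,0],
  [0,0,0,0],
  [0,0,0,0],
  [0,0,0,0],
  [-0.04,0,0,0],
  [-0.1,0,0,0],
  [-0.14,0,0,0],
  [-0.14,0,0,0],
  [-0.14,0,0,0],
  [-0.14,0,0,0],
], hand=0.35)

```text
time: 7.9
ee_pos: [0.5524, -0.0699, 0.0312]
ee_rot: [[-0.121, 0.0, 0.993], [-0.993, -0.0, -0.121], [0.0, -1.0, 0.0]]
ft_force: [0.2, 0.9, 0.1]
width: 0.057
```

>>> move_arm([
  [0,0,0,0],
  [0,0,0,0],
  [0,0,0,0],
  [0,0,0,0],
  [0,0,0,0],
  [0,0,0,0],
], hand=1, squeeze=35)

```text
time: 8.4
ee_pos: [0.5523, -0.0703, 0.0312]
ee_rot: [[-0.121, 0.0, 0.993], [-0.993, -0.001, -0.121], [0.001, -1.0, 0.0]]
ft_force: [0.3, -2.2, -1.7]
width: 0.0393
```

```bash
python3 - <<'E'
from h import *
s=where();D=save('wrist','w6')[1];Q=press(atd('wrist',uvall,D,s))
m=(Q[:,0]<-.145)&(Q[:,0]>-.25)&(abs(Q[:,1])<.035)&(Q[:,2]>.05)&(Q[:,2]<.1);print('tube tail',Q[m,0].min(),np.percentile(Q[m,1],[1,99]),Q[m,2].mean())
m=(Q[:,0]<-.1)&(Q[:,0]>-.17)&(abs(Q[:,1])<.08)&(Q[:,2]>.015)&(Q[:,2]<.022);print('bed',Q[m,0].min(),Q[m,1].min(),Q[m,1].max(),Q[m,2].mean())
E
```

```text
t 8.40 press-mm [-141.7    1.7   31.2] h -96.98 F [ 2.1  0.6 -1.7] w 0.0393
tube tail -0.16215083674531722 [-0.02707629  0.03080777] 0.06994505533679779
bed -0.16194133200118468 -0.06343065853002722 0.06686290949017941 0.019302978043054333
```

>>> move_arm([
  [0.01,0,0,0],
  [0.022,0,0,0],
  [0.034,0,0,0],
  [0.046,0,0,0],
  [0.058,0,0,0],
  [0.068,0,0,0],
  [0.076,0,0,0],
  [0.078,0,0,0],
  [0.078,0,0,0],
  [0.078,0,0,0],
])

```text
time: 9.28
ee_pos: [0.5473, -0.109, 0.0312]
ee_rot: [[-0.121, -0.0, 0.993], [-0.993, -0.001, -0.121], [0.001, -1.0, -0.0]]
ft_force: [-1.2, -0.7, 0.6]
width: 0.0397
```

```bash
python3 -c "
from h import *
where()"
```

```text
t 9.28 press-mm [-102.6    1.4   31.2] h -96.96 F [ 0.8 -1.1  0.6] w 0.0397
```

>>> move_arm([
  [0.002,0,0,0],
  [0.004,0,0,0],
  [0.006,0,0,0],
  [0.008,0,0,0],
  [0.01,0,0,0],
  [0.01,0,0,0],
  [0.01,0,0,0],
])

```text
time: 9.87
ee_pos: [0.5469, -0.1127, 0.0312]
ee_rot: [[-0.121, 0.0, 0.993], [-0.993, 0.001, -0.121], [-0.001, -1.0, -0.0]]
ft_force: [0.8, 6.1, 1.7]
width: 0.0391
```

```bash
python3 - <<'E'
from h import *
s=where();D=save('wrist','w7')[1];Q=press(atd('wrist',uvall,D,s))
for z in (.05,):
  m=(Q[:,0]<-.085)&(Q[:,0]>-.2)&(abs(Q[:,1])<.015)&(Q[:,2]>z)&(Q[:,2]<.066);print('tube tail',Q[m,0].min(),Q[m,2].mean())
E
```

```text
t 9.87 press-mm [-98.9   1.4  31.2] h -96.98 F [-6.2  0.   1.7] w 0.0391
tube tail -0.11969640812444485 0.059376651934580596
```

>>> move_arm([
  [0.002,0,0,0],
  [0.004,0,0,0],
  [0.005,0,0,0],
  [0.005,0,0,0],
])

```text
time: 10.25
ee_pos: [0.5469, -0.1127, 0.0312]
ee_rot: [[-0.123, 0.001, 0.992], [-0.992, 0.005, -0.123], [-0.005, -1.0, 0.0]]
ft_force: [3.6, 15.2, 2.3]
width: 0.039
```

```bash
python3 - <<'E'
from h import *
s=where();D=save('wrist','w7')[1];Q=press(atd('wrist',uvall,D,s))
for z in (.05,):
  m=(Q[:,0]<-.085)&(Q[:,0]>-.2)&(abs(Q[:,1])<.015)&(Q[:,2]>z)&(Q[:,2]<.066);print('tube tail',Q[m,0].min(),Q[m,2].mean())
E
```

```text
t 10.25 press-mm [-98.9   1.5  31.2] h -97.05 F [-15.5   1.7   2.3] w 0.0390
tube tail -0.11948733215204357 0.05936317861301448
```

>>> move_arm([
  [-0.004,0,0,0],
  [-0.007,0,0,0],
  [-0.007,0,0,0],
])

```text
time: 10.55
ee_pos: [0.5469, -0.1126, 0.0312]
ee_rot: [[-0.121, -0.0, 0.993], [-0.993, -0.001, -0.121], [0.001, -1.0, -0.0]]
ft_force: [0.1, 1.1, 0.6]
width: 0.0398
```

>>> move_arm([
  [0,0,0,0],
  [0,0,0,0],
  [0,0,0,0],
  [0,0,0,0],
  [0,-0.01,0,0],
  [0,-0.05,0,0],
  [0,-0.12,0,0],
  [0,-0.12,0,0],
  [0,-0.12,0,0],
], hand=0.38)

```text
time: 11.3
ee_pos: [0.549, -0.1129, 0.0934]
ee_rot: [[-0.121, 0.005, 0.993], [-0.993, -0.002, -0.121], [0.001, -1.0, 0.005]]
ft_force: [0.6, 0.2, 0.3]
width: 0.0543
```

```bash
python3 - <<'E'
from h import *
s=where();im,D=save('wrist','w8');Q=press(atd('wrist',uvall,D,s))
m=(Q[:,0]<-.05)&(Q[:,0]>-.2)&(abs(Q[:,1])<.03)&(Q[:,2]>.054)&(Q[:,2]<.066);print('tube tail',np.percentile(Q[m,0],[0,1]),np.percentile(Q[m,1],[1,50,99]),Q[m,2].mean())
png(im,'w8')
E
```

```text
t 11.30 press-mm [-98.9   3.5  93.4] h -96.97 F [-0.3  0.6  0.3] w 0.0543
tube tail [-0.11942823 -0.11884081] [-0.01785477  0.00171986  0.02105301] 0.05939381346765141
```

View pics/w8.png

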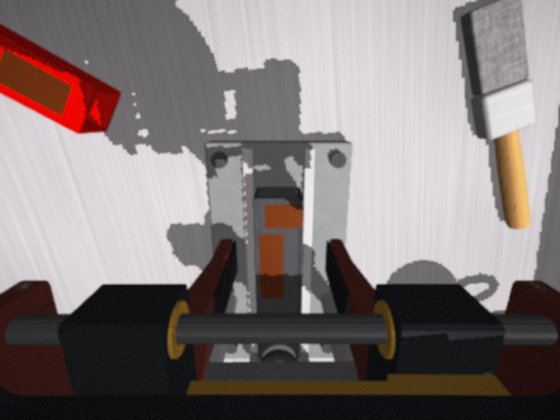

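The tube is home: its tail is at press x -119.4 mm, it sits between the rails, and it is let go (tube at about (280,240)). Next I go up and over the handle.

>>> move_arm([
  [0,-0.08,0,0],
  [0,-0.16,0,0],
  [0,-0.24,0,0],
  [0,-0.32,0,0],
  [0,-0.4,-0.003,0],
  [0.07,-0.41,-0.005,0],
  [0.15,-0.41,-0.008,0],
  [0.23,-0.41,-0.01,0],
  [0.3,-0.41,-0.01,0],
  [0.307,-0.41,-0.01,0],
])

```text
time: 12.18
ee_pos: [0.522, -0.2693, 0.2945]
ee_rot: [[-0.125, -0.002, 0.992], [-0.992, -0.002, -0.125], [0.002, -1.0, -0.002]]
ft_force: [0.2, 0.1, -0.5]
width: 0.0543
```

>>> move_arm([
  [0,0,0,0],
  [0,0,0,0],
])

```text
time: 12.35
ee_pos: [0.5228, -0.2633, 0.2948]
ee_rot: [[-0.122, -0.002, 0.992], [-0.992, 0.002, -0.122], [-0.002, -1.0, -0.002]]
ft_force: [-0.1, -0.1, 0.5]
width: 0.0544
```

```bash
python3 - <<'E'
from h import *
s=where();im,D=save('wrist','w9');Q=press(atd('wrist',uvall,D,s))
m=(abs(Q[:,0]-.055)<.04)&(abs(Q[:,1])<.04)&(Q[:,2]>.225)&(Q[:,2]<.25);print('handle wrist',m.sum(), cv2.minEnclosingCircle((Q[m,:2]*1000).astype(np.float32)) if m.any() else 0,Q[m,2].max())
D=save('top','t9')[1];Q=press(atd('top',uvall,D))
m=(abs(Q[:,0]-.055)<.04)&(abs(Q[:,1])<.04)&(Q[:,2]>.225)&(Q[:,2]<.25);print('top',m.sum())
png(im,'w9')
E
```

```text
t 12.35 press-mm [ 53.5  -4.2 294.8] h -97.02 F [ 0.1 -0.1  0.5] w 0.0544
handle wrist 529 ((55.85633087158203, -2.482081651687622), 11.080411911010742) 0.24402597115968552
top 0
```

View pics/w9.png

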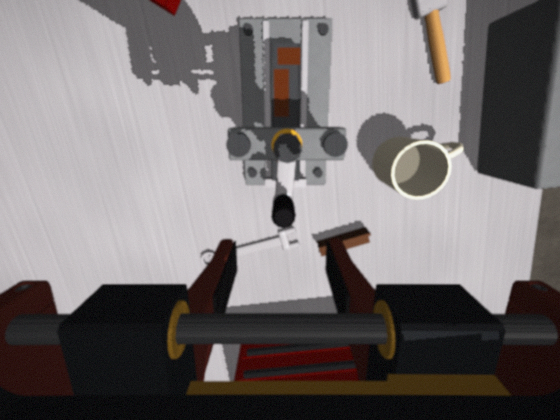

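The handle at (283,210) stands at press (55,-3) mm, radius 55 mm, so the crank is at about 0.97. I'll descend and grip it.

>>> move_arm([
  [0.001,0.05,0,0],
  [0.001,0.1,0,0],
  [0.001,0.15,0,0],
  [0.001,0.179,0,0],
  [0.001,0.179,0,0],
  [0.001,0.179,0,0],
  [0.001,0.179,0,0],
])

```text
time: 13.03
ee_pos: [0.5243, -0.264, 0.2078]
ee_rot: [[-0.12, 0.001, 0.993], [-0.993, -0.001, -0.12], [0.0, -1.0, 0.001]]
ft_force: [-0.2, -0.6, -0.2]
width: 0.0547
```

>>> move_arm([
  [0,0,0,0],
  [0,0,0,0],
  [0,0,0,0],
  [0,0,0,0],
  [0,0,0,0],
  [0,0,0,0],
], hand=1, squeeze=15)

```text
time: 13.53
ee_pos: [0.5237, -0.2647, 0.207]
ee_rot: [[-0.121, 0.001, 0.993], [-0.993, -0.0, -0.121], [0.0, -1.0, 0.001]]
ft_force: [0.6, -1.4, 1.0]
width: 0.0209
```

```bash
python3 - <<'E'
from h import *
s=where()
p=press(s['ee_pos']);print('angle cw',-np.degrees(np.arctan2(p[1],p[0])),np.hypot(*p[:2]))
# rows: cw angle a (deg) about axis, commanded start (55,-4,207)mm
c=np.array([.055,-.004,.207])
def circ(a0,a1,n,c,extra=2):
    o=[]
    for a in list(np.linspace(a0,a1,n+1)[1:])+[a1]*extra:
        r=np.radians(a);crank=.9+r;z=.207-2.546e-3*(crank-.968)
        t=np.array([.055*np.cos(r),-.055*np.sin(r),z]);o.append([round((t[0]-c[0])/.5,4),round(-(t[2]-c[2])/.5,4),round((t[1]-c[1])/.5,4),0])
    print(o);return t
c=circ(4,84,8,c);c=circ(84,204,10,c,0)
E
```

```text
t 13.53 press-mm [ 54.8  -3.1 207. ] h -96.98 F [1.3 0.7 1. ] w 0.0209
angle cw 3.2866895667749367 0.05487011981024286
[[np.float64(-0.0033), np.float64(0.0009), np.float64(-0.0186), 0], [np.float64(-0.0095), np.float64(0.0018), np.float64(-0.0367), 0], [np.float64(-0.0188), np.float64(0.0027), np.float64(-0.0535), 0], [np.float64(-0.0309), np.float64(0.0036), np.float64(-0.0684), 0], [np.float64(-0.0453), np.float64(0.0045), np.float64(-0.081), 0], [np.float64(-0.0618), np.float64(0.0053), np.float64(-0.0909), 0], [np.float64(-0.0797), np.float64(0.0062), np.float64(-0.0977), 0], [np.float64(-0.0985), np.float64(0.0071), np.float64(-0.1014), 0], [np.float64(-0.0985), np.float64(0.0071), np.float64(-0.1014), 0], [np.float64(-0.0985), np.float64(0.0071), np.float64(-0.1014), 0]]
[[np.float64(-0.023), np.float64(0.0011), np.float64(0.0), 0], [np.float64(-0.0455), np.float64(0.0021), np.float64(0.0048), 0], [np.float64(-0.0665), np.float64(0.0032), np.float64(0.0141), 0], [np.float64(-0.0851), np.float64(0.0043), np.float64(0.0277), 0], [np.float64(-0.1005), np.float64(0.0053), np.float64(0.0447), 0], [np.float64(-0.112), np.float64(0.0064), np.float64(0.0647), 0], [np.float64(-0.1191), np.float64(0.0075), np.float64(0.0865), 0], [np.float64(-0.1215), np.float64(0.0085), np.float64(0.1094), 0], [np.float64(-0.1191), np.float64(0.0096), np.float64(0.1323), 0], [np.float64(-0.112), np.float64(0.0107), np.float64(0.1541), 0]]
```

>>> move_arm([
  [-0.0033,0.0009,-0.0186,0],
  [-0.0095,0.0018,-0.0367,0],
  [-0.0188,0.0027,-0.0535,0],
  [-0.0309,0.0036,-0.0684,0],
  [-0.0453,0.0045,-0.081,0],
  [-0.0618,0.0053,-0.0909,0],
  [-0.0797,0.0062,-0.0977,0],
  [-0.0985,0.0071,-0.1014,0],
  [-0.0985,0.0071,-0.1014,0],
  [-0.0985,0.0071,-0.1014,0],
])

```text
time: 14.37
ee_pos: [0.4798, -0.2082, 0.2034]
ee_rot: [[-0.121, 0.003, 0.993], [-0.993, 0.0, -0.121], [-0.001, -1.0, 0.003]]
ft_force: [7.3, 2.5, -1.4]
width: 0.0211
```

```bash
cat >> h.py <<'E'
def circ(a0,a1,n,c,extra=2):
    o=[]
    for a in list(np.linspace(a0,a1,n+1)[1:])+[a1]*extra:
        r=np.radians(a);z=.207-2.546e-3*(.9+r-.968)
        t=np.array([.055*np.cos(r),-.055*np.sin(r),z]);o.append([round(float(v),4) for v in ((t[0]-c[0])/.5,-(t[2]-c[2])/.5,(t[1]-c[1])/.5,0)])
    print(a1,o);return t
def ang():
    s=where();p=press(s['ee_pos']);print('angle cw',-np.degrees(np.arctan2(p[1],p[0]))%360,np.hypot(*p[:2]))
E
python3 - <<'E'
from h import *
ang()
r=np.radians(84);c=np.array([.055*np.cos(r),-.055*np.sin(r),.207-2.546e-3*(.9+r-.968)])
a=84
for k in range(3): c=circ(a,a+120,10,c,0);a+=120
E
```

```text
t 14.37 press-mm [  4.  -53.6 203.4] h -96.95 F [-3.4  6.9 -1.4] w 0.0211
angle cw 85.74832136979533 0.053715242123748015
204 [[-0.023, 0.0011, 0.0, 0.0], [-0.0455, 0.0021, 0.0048, 0.0], [-0.0665, 0.0032, 0.0141, 0.0], [-0.0851, 0.0043, 0.0277, 0.0], [-0.1005, 0.0053, 0.0447, 0.0], [-0.112, 0.0064, 0.0647, 0.0], [-0.1191, 0.0075, 0.0865, 0.0], [-0.1215, 0.0085, 0.1094, 0.0], [-0.1191, 0.0096, 0.1323, 0.0], [-0.112, 0.0107, 0.1541, 0.0]]
324 [[0.0115, 0.0011, 0.0199, 0.0], [0.0269, 0.0021, 0.037, 0.0], [0.0455, 0.0032, 0.0505, 0.0], [0.0665, 0.0043, 0.0599, 0.0], [0.089, 0.0053, 0.0647, 0.0], [0.112, 0.0064, 0.0647, 0.0], [0.1345, 0.0075, 0.0599, 0.0], [0.1555, 0.0085, 0.0505, 0.0], [0.1741, 0.0096, 0.037, 0.0], [0.1895, 0.0107, 0.0199, 0.0]]
444 [[0.0115, 0.0011, -0.0199, 0.0], [0.0186, 0.0021, -0.0418, 0.0], [0.021, 0.0032, -0.0647, 0.0], [0.0186, 0.0043, -0.0875, 0.0], [0.0115, 0.0053, -0.1094, 0.0], [0.0, 0.0064, -0.1293, 0.0], [-0.0154, 0.0075, -0.1464, 0.0], [-0.034, 0.0085, -0.1599, 0.0], [-0.055, 0.0096, -0.1693, 0.0], [-0.0775, 0.0107, -0.1741, 0.0]]
```

>>> move_arm([
  [-0.023,0.0011,0,0],
  [-0.0455,0.0021,0.0048,0],
  [-0.0665,0.0032,0.0141,0],
  [-0.0851,0.0043,0.0277,0],
  [-0.1005,0.0053,0.0447,0],
  [-0.112,0.0064,0.0647,0],
  [-0.1191,0.0075,0.0865,0],
  [-0.1215,0.0085,0.1094,0],
  [-0.1191,0.0096,0.1323,0],
  [-0.112,0.0107,0.1541,0],
])

```text
time: 15.2
ee_pos: [0.5608, -0.1621, 0.1981]
ee_rot: [[-0.121, -0.003, 0.993], [-0.993, 0.001, -0.121], [-0.001, -1.0, -0.003]]
ft_force: [-3.6, 0.4, 8.1]
width: 0.0206
```

```bash
python3 -c "
from h import *
ang()"
```

```text
t 15.20 press-mm [-51.6  21.2 198.1] h -96.94 F [ 0.  -3.6  8.1] w 0.0206
angle cw 202.322065065597 0.055747889582216555
```

>>> move_arm([
  [0.0115,0.0011,0.0199,0],
  [0.0269,0.0021,0.037,0],
  [0.0455,0.0032,0.0505,0],
  [0.0665,0.0043,0.0599,0],
  [0.089,0.0053,0.0647,0],
  [0.112,0.0064,0.0647,0],
  [0.1345,0.0075,0.0599,0],
  [0.1555,0.0085,0.0505,0],
  [0.1741,0.0096,0.037,0],
  [0.1895,0.0107,0.0199,0],
])

```text
time: 16.03
ee_pos: [0.5616, -0.259, 0.1928]
ee_rot: [[-0.121, 0.003, 0.993], [-0.993, -0.001, -0.121], [0.0, -1.0, 0.003]]
ft_force: [4.4, -0.4, 1.6]
width: 0.0211
```

```bash
python3 - <<'E'
from h import *
ang()
r=np.radians(324);c=np.array([.055*np.cos(r),-.055*np.sin(r),.207-2.546e-3*(.9+r-.968)])
c=circ(324,424,9,c,1);c=circ(424,484,6,c,2);circ(484,533.4,6,c,3)
E
```

```text
t 16.03 press-mm [ 44.5  33.8 192.8] h -96.97 F [-0.1  4.4  1.6] w 0.0211
angle cw 322.80306239874875 0.055875946588914774
424 [[0.0108, 0.001, -0.0184, 0.0], [0.0178, 0.002, -0.0385, 0.0], [0.0209, 0.003, -0.0595, 0.0], [0.0198, 0.0039, -0.0808, 0.0], [0.0147, 0.0049, -0.1015, 0.0], [0.0056, 0.0059, -0.1208, 0.0], [-0.007, 0.0069, -0.1379, 0.0], [-0.0226, 0.0079, -0.1524, 0.0], [-0.0408, 0.0089, -0.1635, 0.0], [-0.0408, 0.0089, -0.1635, 0.0]]
484 [[-0.0179, 0.0009, -0.0069, 0.0], [-0.0367, 0.0018, -0.0105, 0.0], [-0.0559, 0.0027, -0.0109, 0.0], [-0.0748, 0.0036, -0.0079, 0.0], [-0.093, 0.0044, -0.0016, 0.0], [-0.1097, 0.0053, 0.0077, 0.0], [-0.1097, 0.0053, 0.0077, 0.0], [-0.1097, 0.0053, 0.0077, 0.0]]
533.4 [[-0.0124, 0.0007, 0.0097, 0.0], [-0.0233, 0.0015, 0.0212, 0.0], [-0.0325, 0.0022, 0.034, 0.0], [-0.0397, 0.0029, 0.0481, 0.0], [-0.0448, 0.0037, 0.063, 0.0], [-0.0478, 0.0044, 0.0786, 0.0], [-0.0478, 0.0044, 0.0786, 0.0], [-0.0478, 0.0044, 0.0786, 0.0], [-0.0478, 0.0044, 0.0786, 0.0]]
```

>>> move_arm([
  [0.0108,0.001,-0.0184,0],
  [0.0178,0.002,-0.0385,0],
  [0.0209,0.003,-0.0595,0],
  [0.0198,0.0039,-0.0808,0],
  [0.0147,0.0049,-0.1015,0],
  [0.0056,0.0059,-0.1208,0],
  [-0.007,0.0069,-0.1379,0],
  [-0.0226,0.0079,-0.1524,0],
  [-0.0408,0.0089,-0.1635,0],
  [-0.0408,0.0089,-0.1635,0],
])

```text
time: 16.87
ee_pos: [0.4818, -0.2256, 0.1881]
ee_rot: [[-0.121, 0.002, 0.993], [-0.993, 0.002, -0.121], [-0.002, -1.0, 0.001]]
ft_force: [5.2, 3.5, 2.2]
width: 0.0209
```

```bash
cat >> h.py <<'E'
def tail(f):
    s=observe();im,D=save('wrist',f);Q=press(atd('wrist',uvall,D,s))
    m=(Q[:,0]<-.05)&(Q[:,0]>-.2)&(abs(Q[:,1])<.03)&(Q[:,2]>.054)&(Q[:,2]<.066);print('tube tail',np.percentile(Q[m,0],[0,1]),np.percentile(Q[m,1],[1,50,99]),Q[m,2].mean());return im
E
python3 -c "
from h import *
ang();tail('w10')"
```

```text
t 16.87 press-mm [ 21.1 -49.6 188.1] h -96.93 F [-4.1  4.7  2.2] w 0.0209
angle cw 66.98052964784631 0.053843890266092174
tube tail [-0.11899717 -0.1184061 ] [-0.01835937  0.00144625  0.02154419] 0.059220743519959346
```

>>> move_arm([
  [-0.0179,0.0009,-0.0069,0],
  [-0.0367,0.0018,-0.0105,0],
  [-0.0559,0.0027,-0.0109,0],
  [-0.0748,0.0036,-0.0079,0],
  [-0.093,0.0044,-0.0016,0],
  [-0.1097,0.0053,0.0077,0],
  [-0.1097,0.0053,0.0077,0],
  [-0.1097,0.0053,0.0077,0],
])

```text
time: 17.58
ee_pos: [0.4935, -0.1744, 0.1856]
ee_rot: [[-0.12, 0.002, 0.993], [-0.993, -0.002, -0.12], [0.002, -1.0, 0.003]]
ft_force: [6.9, -1.8, 0.4]
width: 0.0213
```

```bash
python3 -c "
from h import *
ang();tail('w11')"
```

```text
t 17.58 press-mm [-31.2 -44.1 185.6] h -96.89 F [1.  7.  0.4] w 0.0213
angle cw 125.26416305999803 0.05399661786850584
tube tail [-0.1188213  -0.11877767] [-0.01835468  0.00122844  0.02101519] 0.059339298772838237
```

>>> move_arm([
  [-0.0124,0.0007,0.0097,0],
  [-0.0233,0.0015,0.0212,0],
  [-0.0325,0.0022,0.034,0],
  [-0.0397,0.0029,0.0481,0],
  [-0.0448,0.0037,0.063,0],
  [-0.0478,0.0044,0.0786,0],
  [-0.0478,0.0044,0.0786,0],
  [-0.0478,0.0044,0.0786,0],
])

```text
time: 18.3
ee_pos: [0.5334, -0.1556, 0.1834]
ee_rot: [[-0.12, -0.001, 0.993], [-0.993, -0.002, -0.12], [0.002, -1.0, -0.001]]
ft_force: [1.7, -3.0, 6.3]
width: 0.0206
```

```bash
python3 -c "
from h import *
ang();tail('w12')"
```

```text
t 18.30 press-mm [-54.7  -6.7 183.4] h -96.90 F [2.8 2.1 6.3] w 0.0206
angle cw 172.96538178274753 0.0550649739045119
tube tail [-0.11878994 -0.11872386] [-0.01804853  0.00136626  0.02106206] 0.059461107765198015
```

The handle stands at 533° clockwise from +x, so the crank is at about 10.20 and the spring at about 4.0 mm. I'll let go and rise.

>>> move_arm([
  [0,0,0,0],
  [0,0,0,0],
  [0,0,0,0],
  [0,0,0,0],
  [0,0,0,0],
  [0,-0.02,0,0],
  [0,-0.08,0,0],
  [0,-0.16,0,0],
  [0,-0.24,0,0],
  [0,-0.24,0,0],
], hand=0.35)

```text
time: 19.18
ee_pos: [0.5385, -0.157, 0.3121]
ee_rot: [[-0.121, 0.013, 0.993], [-0.993, -0.005, -0.121], [0.004, -1.0, 0.013]]
ft_force: [0.9, -0.8, 1.5]
width: 0.0569
```

>>> move_arm([
  [-0.1,-0.02,0,0],
  [-0.16,-0.02,0,0],
  [-0.16,-0.02,0,0],
  [-0.16,-0.02,0,0],
])

```text
time: 19.52
ee_pos: [0.5442, -0.0744, 0.3139]
ee_rot: [[-0.118, 0.001, 0.993], [-0.993, -0.0, -0.118], [0.0, -1.0, 0.001]]
ft_force: [-1.2, 0.2, 0.4]
width: 0.057
```

```bash
python3 - <<'E'
from h import *
im=tail('w13');s=where()
D=np.load('pics/w13.npz')['d'];Q=press(atd('wrist',uvall,D,s))
m=(np.hypot(Q[:,0],Q[:,1])<.085)&(Q[:,2]>.205)&(Q[:,2]<.235);print('handle',m.sum(),Q[m,2].max() if m.any() else 0)
if m.any():
    m&=Q[:,2]>Q[m,2].max()-.006;c=cv2.minEnclosingCircle((Q[m,:2]*1000).astype(np.float32));print(c,-np.degrees(np.arctan2(c[0][1],c[0][0]))%360)
sc,_=save('scene','s2');png(sc,'s2',(200,170,340,300),5)
E
```

```text
tube tail [-0.11865603 -0.1179211 ] [-0.01741929  0.00159035  0.02086875] 0.059502786679471446
t 19.57 press-mm [-135.4   -5.9  313.5] h -96.86 F [ 0.6 -0.3  0.9] w 0.0569
handle 339 0.21958359600574806
((-52.462158203125, -6.902668476104736), 10.632156372070312) 172.50440760963474
```

View pics/s2.png

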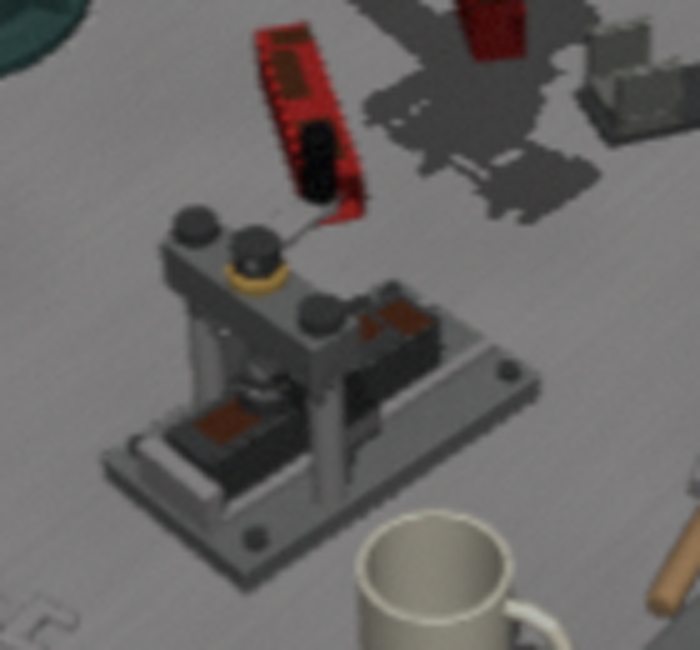

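The foot at (265,380) is down on the tube. The tube lies between the rails with its front against the stop at (180,455). The handle has stayed at 172.5° with its top 219.6 mm above the table (219.0 expected at crank 10.2). I'll let the arm settle and hand in.

>>> move_arm([
  [0,0,0,0],
  [0,0,0,0],
  [0,0,0,0],
  [0,0,0,0],
])

```text
time: 19.95
ee_pos: [0.5439, -0.0767, 0.313]
ee_rot: [[-0.123, -0.0, 0.992], [-0.992, 0.0, -0.123], [-0.0, -1.0, -0.0]]
ft_force: [0.0, -0.9, -0.0]
width: 0.0574
```

```bash
python3 -c "
from h import *
where();print(job_done())"
```

```text
t 19.95 press-mm [-134.2   -5.8  313. ] h -97.04 F [ 0.9  0.1 -0. ] w 0.0574
the job is handed in; nothing more can be done
None
```

The tube is clamped in the press and the job was handed in at about 20 s; it reports no verdict. I laid the tube in the front of the channel, regripped it near the tail and slid it against the end stop. The resistance rose to 15.5 N there without the tube moving. Then I wound the crank clockwise in one direction only, let go and moved clear.

The last checks agreed with each other:
- **Tube:** its tail is at -118 to -119 mm in the press frame, where -120 mm is fully home. That puts it within about 2 mm of home, and its top surface is at 59.5 mm, so it lies flat.
- **Crank:** the handle stayed at 172.5° clockwise from the press's +x after release, one full turn on, so the crank is at about 10.19 rad. That is roughly a quarter turn past contact, about 4 mm of spring. The handle's measured top height (219.6 mm, 219.0 mm expected) confirms it.
- **Contact point:** the spring was not measured directly. I took contact from the stated 8.64 rad, not from a felt force.
- **Bystanders:** I touched none of them, and the robot was clear of everything at hand-in.

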